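# Open the battery hatch of an upturned bench balance

## Robot

A 6-joint arm with a two-finger parallel gripper is mounted at the origin on the work surface. World frame = base frame: x ahead of the robot, y to its left, z up, the work surface at z = 0. Lengths are in mm, angles in rad, forces in N, time in s.
With the tool pointing down it reaches from about 375 to 825 mm from the base axis. Payload 5.5 kg.
Tool frame: the origin (TCP) lies at the very end of the fingers, on their centre line; the grasp point (between the pads) lies 19 mm behind it; z points along the fingers, y is the direction in which the jaws open and shut (so a half turn about z gives the same grasp; the last joint's range is limited). The gripper opens to 85 mm and grips with 20 to 120 N. Pads are 22 mm wide; open, the fingers measure 114 mm over their backs; the gripper's body (76 mm by 85 mm) begins 54 mm behind the grasp point. The pads swing forward as they close: fully open they stand 13 mm farther back than shut.
Start: joints at [1.166, 0.314, -0.047, 1.21, 0, 1.571], TCP at [236.297, 551.506, 231.299] pointing down, gripper open.
Joint ranges: [-2.67, 2.67], [-0.69, 1.73], [-1.03, 1.25], [-2.08, 2.16], [-1.42, 1.45], [-3.14, 3.14]. Speed limits (rad/s): [2.39, 2.39, 3.01, 3.14, 3.14, 3.14].

## Interface

Orientations are given as a unit quaternion [w, x, y, z].
In Python, from rig import status, imaging, r gives the robot as it stands. The module is installed in compiled form; this text tells all that it offers.
- The arm moves only by the tool play_rows, never from a script. Its argument "series" is a list that holds one entry, the list of rows, each a list of 5 numbers: the opening in per cent of the stroke, from 0 (shut) to 100 (fully open), then the shift along the tool's x, y, z in mm, then the turn about the tool's z in rad. A call has 1 to 5 rows; each row shifts and turns the commanded pose from where the row before left it, along the tool's axes as they then stand; what a row does not reach is not made up. A row lasts 1/10 s, in which the tool goes at most 50 mm and 8.59 degrees, less where a joint would pass 70% of its speed; a pose out of reach is approached as far as the arm can. A call is refused whole if a number of a shift passes 50 or a number of a turn 0.15, either way. A call with a gripper value outside its range is refused whole. The fingers move at their own pace and stop on an object; "force" is the grip in N (left out, the last holds). Time passes only in rows, so rows that do not move let the fingers close. It gives the time, the measured TCP pose, the force and the opening at its end, in the units of the state.
- status.sense(): the state, without advancing time (a new reading comes with each control period).
- imaging.capture(name): name is "scene" or "top" or "wrist"; returns a dict with "img" (384x512x3 uint8, red, green, blue), "fovy" (degrees; the focal length in pixels is half the picture's height over the tangent of half this angle, whatever the lens; pixels are square), "cx", "cy" (the principal point, pixels), "rvec" (rotation vector, rad) and "tvec" (3), from world to camera coordinates, as OpenCV has them. Camera axes: x right, y down, z forward; pixel columns grow to the right and rows downward; lengths in mm; the calibration is good to about 2 mm. The wrist camera is an equidistant fisheye: a pixel r from the principal point sees the ray r / f radians off the axis. A picture is of the moment at which its call begins. There is no depth.
- r.job_done(): hands the job in, once; it reports no verdict.
Trained networks look in a picture, given as the dict that the camera call returned (one of the last four; its "shot" number tells which), for a name from the list of things; names that differ only in an ending like _2 or _b are one class to them, and where a whole thing is asked for, a point or a joint stands for the part that bears it (a point fixed in the world has none). Each returns a list of dicts, best first, with "score" (0 to 1); they miss things now and then, are a little off and sometimes report something else, mostly with a low value. They report only what shows in the picture. A call takes as long as a camera call. They do not tell look-alikes from the thing itself.
- imaging.cut_out(picture, thing): "mask" (384x512 bool, what is visible of it) and "bbox" ([left, top, right, bottom] in pixels, round what is visible of it).
- imaging.mark_of(picture, thing): "xy" ([column, row] in pixels: a listed point, or the origin of a listed thing).
The state is a dict: "t": time; "joint_pos": joint angles; "dq": joint speeds; "joint_torque": joint torques, N m; "tool_pos": TCP position; "orientation": TCP orientation; "contact_force": force on the tool from outside, world axes, zero at the start; "ft_torque": the same for the moment, N m; "finger_gap": finger opening in mm.
Only numpy, scipy, OpenCV 4.12 (cv2) and the standard library are available. Lean on these libraries where they do the work, as an engineer would, in place of code of your own. Each camera call takes 0.05 s, during which the arm holds its last target.

## Task

The bench balance lies upside down on its mat for a battery change. With the fingertips, press in the snap tab of its battery cover and push the released cover along its guides, off its seat, until all four batteries lie open. Only press and push the cover, without forcing it, and do not pick it up: leave it lying flat on the underside of the balance with its tab sprung back out, and leave the things around the balance where they are.

Things in the scene. Friction and masses are not known exactly. Their poses are not given: they have to be found in the camera images.
- balance: Light grey plastic case of a bench balance, 230 mm (x) by 170 mm (y), fixed upside down on a black rubber mat 256 by 196 mm; it does not move. Origin on the bench under the case's centre, z up; +x is the way the cover slides off. Its flat upturned underside lies 50 mm above the bench. Four round feet 26 mm wide stand at x +-97, y +-66 mm, tops 70 mm above the bench.
- seat (a point): Centre of the cover's seat, on the underside at the balance's x = -50 mm. From here: guide walls along x at y +-36.5 to 41.5 mm, x -52 to 38, 12 mm high; on them, x -38.5 to 2 mm, inward lips to y +-29.5, 8 to 12 mm up (to 15 mm at their first 10 mm). Past x = 38 all is flat. The bay below, x -30 to 29 mm, y +-26, holds four old AA batteries, tops 1 mm below the underside.
- cover: Loose grey plastic battery cover, about 60 g with tab, 86 (x) by 70 (y) by 12 mm. Origin at its underside; seated it coincides with seat. Front plate x -4 to 38 mm, side runners under the lips x -38 to 38, snap tab between them x -48 to -6. Slides only to +x, once the tab is in, with plastic-like friction (a few N). After 77 mm of slide the batteries all lie open.
- tab_pad (a point): Middle of the snap tab's flat finger pad, on its top face, 29 mm behind (-x of) the cover's origin and 12 mm above it while the tab is out (62 mm above the bench); moves with the tab. The pad is 37 mm (x) by 50 mm (y), nothing above it; a cross rib 44 mm wide, 4.5 mm high, stands along its +x end, 18 mm ahead of this point, for the finger to push against.
- tab (a joint): How far the snap tab is pressed down into the cover, m: 0 out, 0.008 at its stop. Spring 0.8 N/mm, 2 N preload (6 N at 5 mm). Two ears at its rear catch behind the near ends of the guide lips; pressed over 4 mm they pass under them, and are kept down by the lips until the cover has slid about 50 mm. Past that the tab springs out when let go.
- rack: Orange plastic tube rack 100 by 60 by 34 mm with a few small closed tubes up to 43 mm high, standing beside the balance; origin at the centre of its underside. Not part of the work.
- dishes: Two stacked closed Petri dishes, 90 mm across, 31 mm high, beside the balance; origin at the centre of the underside. Not part of the work.
- fresh_cells: White open tray 78 by 66 by 16 mm with four fresh AA batteries lying in it, 18 mm high, beside the balance; origin at the centre of the underside. Not part of the work.
- pan: The balance's round steel weighing pan, 110 mm across, 9 mm high, lying beside the balance; origin at the centre of its underside. Not part of the work.
There are look-alikes about, which are no part of the job. Leave any green or pink look-alike of the cover alone.

How it is judged (in metres and radians):
On the way, in this order (a step that is already met when the one before it is completed fails the run):
1. the snap tab is pressed in while the cover is still on its seat (value of joint tab above 0.0035 m and x of cover in the frame of balance below -0.04 m), for 0.05 s.
2. the cover is pushed along its guides until all four batteries lie open (x of cover in the frame of balance above 0.025 m and z of cover in the frame of balance between 0.045 and 0.056 m), for 0.1 s.
At the end, for the whole second after the job is handed in: The cover has slid at least 75 mm off its seat, all four batteries open, and lies flat (height within 4 mm, tilt under 0.08 rad) and still on the underside of the balance, its tab sprung out (within 1.5 mm); rack, dishes, fresh batteries and pan within 20 mm of their starts (x of cover in the frame of balance above 0.025 m and z of cover in the frame of balance between 0.046 and 0.054 m and angle between cover's own z axis and vertical below 0.08 rad and value of joint tab below 0.0015 m and linear speed of cover below 0.01 m/s and distance of each of rack, dishes, fresh_cells, pan from where it was at the start of the episode below 0.02 m); the robot touches nothing.
It fails at once if the fingers force the cover or its tab with over 45 N (contact force between the fingers and cover above 45 N).
It fails at once if the cover is lifted or carried (more than 10 mm above the underside of the balance) or tipped up (z of cover in the frame of balance above 0.06 m or angle between cover's own z axis and vertical above 0.35 rad).
It fails at once if a thing beside the balance is pushed more than 20 mm or picked up (distance of any of rack, dishes, fresh_cells, pan from where it was at the start of the episode above 0.02 m).
It also fails if it takes over 35 s, if anything falls off the work surface, if the arm or the gripper's body presses on something with over 40 N, if the wrist force passes 120 N, or if a joint passes its speed limit or range.

## Working session

There is one attempt and no reset: what is moved stays moved. The work goes in short steps, Python scripts to look and compute and a tool call to move; the robot and the scene stay as the last step left them, time stands still between calls to the robot, and variables do not carry over. Pictures are saved under pics/ and viewed, and the job is handed in when it is done.

Besides the shell and the picture viewer there is one more tool, called by a JSON object that holds its "api" and its "payload". play_rows: Moves the arm, as the interface text tells. Its arguments: {"type":"object","properties":{"series":{"type":"array"},"force":{"type":"number"}},"required":["series"]}

```bash
mkdir -p pics; cat > h.py <<'E'
import numpy as np, cv2
from rig import status, imaging, r
def save(p,n): cv2.imwrite('pics/'+n+'.png', cv2.cvtColor(p['img'],cv2.COLOR_RGB2BGR))
def cam(p):
    f=p['img'].shape[0]/2/np.tan(np.radians(p['fovy'])/2)
    K=np.array([[f,0,p['cx']],[0,f,p['cy']],[0,0,1.]])
    R=cv2.Rodrigues(np.array(p['rvec'],float))[0]; t=np.array(p['tvec'],float).ravel()
    return K,R,t
def onplane(p,uv,z):
    K,R,t=cam(p); d=R.T@np.linalg.inv(K)@np.array([uv[0],uv[1],1.]); c=-R.T@t
    return c+d*(z-c[2])/d[2]
def proj(p,X):
    K,R,t=cam(p); x=(K@(R@np.atleast_2d(X).T+t[:,None])).T
    return x[:,:2]/x[:,2:]
E
python3 - <<'E'
from h import *
s=status.sense(); print({k:np.round(v,3) for k,v in s.items()})
for n in ['scene','top']:
    p=imaging.capture(n); save(p,n+'0')
    for th in ['cover','balance','rack','dishes','fresh_cells','pan']:
        print(n,th,[(round(d['score'],2),d['bbox']) for d in imaging.cut_out(p,th)])
    for th,z in [('cover',50),('tab_pad',62),('seat',50),('balance',0)]:
        print(n,th,[(round(d['score'],2),np.round(d['xy'],1),np.round(onplane(p,d['xy'],z),1)) for d in imaging.mark_of(p,th)])
E
```

```text
{'t': np.float64(0.0), 'joint_pos': array([ 1.166,  0.314, -0.048,  1.21 , -0.   ,  1.571]), 'dq': array([ 0.001, -0.   , -0.003,  0.001,  0.001, -0.001]), 'joint_torque': array([-0.0000e+00, -5.3959e+01,  3.3975e+01,  1.9000e-02, -0.0000e+00,
        0.0000e+00]), 'tool_pos': array([236.076, 550.972, 230.432]), 'orientation': array([-0.   ,  0.201,  0.98 , -0.001]), 'contact_force': array([ 1.021, -0.162, -0.352]), 'ft_torque': array([-0.01 ,  0.029,  0.001]), 'finger_gap': np.float64(85.654)}
scene cover [(0.89, [183.4, 156.9, 228.0, 188.0]), (0.76, [220.5, 122.0, 246.4, 141.1]), (0.59, [280.0, 156.0, 310.7, 182.3])]
scene balance [(0.84, [132.1, 140.8, 255.9, 242.6]), (0.73, [114.2, 156.3, 150.3, 184.5])]
scene rack [(0.97, [156.5, 125.7, 201.8, 160.2])]
scene dishes [(0.85, [237.7, 203.2, 276.4, 240.9])]
scene fresh_cells [(0.78, [112.7, 154.3, 151.9, 182.9])]
scene pan [(0.95, [182.7, 236.5, 228.6, 273.4])]
scene cover [(0.98, array([204.1, 174.4]), array([ 522.6, -104. ,   50. ])), (0.83, array([294.5, 170.2]), array([407.3,  99.3,  50. ])), (0.82, array([230.7, 132.2]), array(
[... 811 characters left out ...]
 [(0.9, [391.9, 159.5, 434.6, 200.4]), (0.74, [373.5, 210.7, 412.3, 261.8])]
top pan []
top cover [(0.94, array([325.9, 192.9]), array([ 518.4, -101.9,   50. ])), (0.67, array([241.2, 253.4]), array([375.4,  88. ,  50. ])), (0.6, array([346.4, 280.9]), array([ 320.1, -151.9,   50. ]))]
top tab_pad [(0.93, array([334.5, 274.9]), array([ 334.4, -122.3,   62. ])), (0.72, array([247.2, 261.9]), array([358. ,  73.4,  62. ])), (0.64, array([324.5, 203.6]), array([493.2, -97.1,  62. ])), (0.48, array([410.4, 183.5]), array([ 544.4, -291.6,   62. ]))]
top seat [(0.86, array([330.3, 194.2]), array([ 515.7, -112. ,   50. ]))]
top balance [(0.98, array([333.6, 177.9]), array([ 559.3, -128.5,    0. ]))]
```

```bash
python3 - <<'E'
import cv2
for n,(x0,y0,x1,y1) in {'scene0':(90,100,330,280),'top0':(210,80,450,320)}.items():
    a=cv2.imread(f'pics/{n}.png'); s=3 if n=='scene0' else 2.5
    cv2.imwrite(f'pics/{n}c.png',cv2.resize(a[y0:y1,x0:x1],None,fx=s,fy=s,interpolation=cv2.INTER_CUBIC))
E
```

```text
(no output)
```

View pics/scene0c.png

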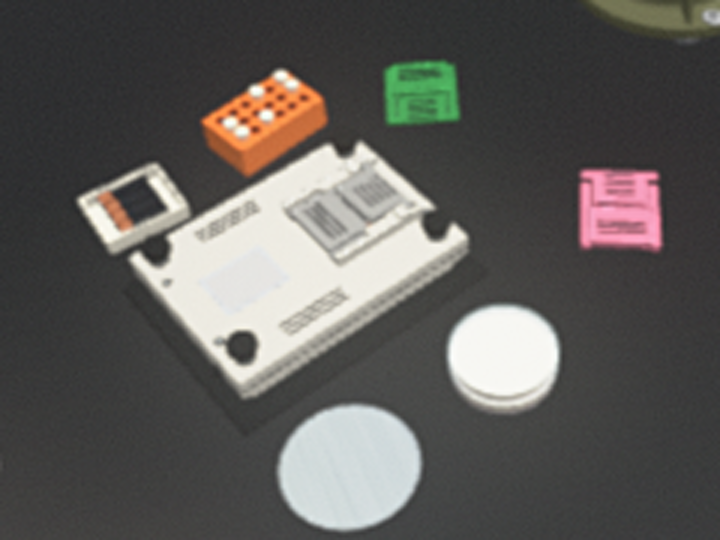

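View pics/top0c.png

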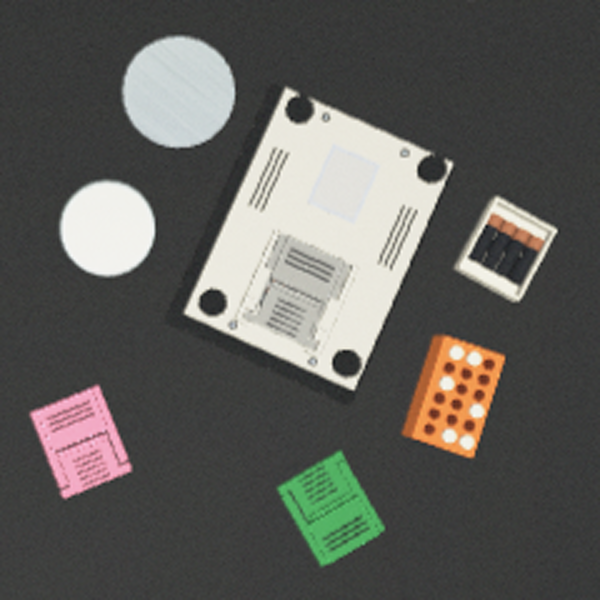

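The candidates for the cover, in top-image pixels, are grey (326,193) seated on the balance, green (346,281) and pink (241,253), both loose on the bench. The grey one is the real cover. Next I'll fit the balance pose from its feet.

```bash
python3 - <<'E'
from h import *
from scipy.optimize import least_squares
res={}
obs=[]
for n,g in [('top',[(330,123.6),(382.8,147.2),(295.2,200.8),(348.8,224.8)]),('scene',[(171,215.5),(142,182),(236,175),(204.5,149)])]:
    p=imaging.capture(n); gray=cv2.cvtColor(p['img'],cv2.COLOR_RGB2GRAY)
    print(n,np.round(-cam(p)[1].T@cam(p)[2]),cam(p)[0][0,0])
    for u,v in (g if n=='top' else []):
        x0,y0=int(u)-12,int(v)-12
        w=gray[y0:y0+24,x0:x0+24]; m=(w<110).astype(np.uint8)
        nl,lab,st,c=cv2.connectedComponentsWithStats(m)
        l=lab[12,12]; print(st[l],c[l]+[x0,y0]); obs.append(c[l]+[x0,y0])
    if n=='top': pt=p
    p2=p
obs=np.array(obs)
# top cam order: crop UL, UR, LL, LR -> +x far
loc=np.array([[97,66,68],[97,-66,68],[-97,66,68],[-97,-66,68.]])
def mod(q,L):
    c,s=np.cos(q[2]),np.sin(q[2]); L=np.atleast_2d(L)
    return np.c_[q[0]+c*L[:,0]-s*L[:,1],q[1]+s*L[:,0]+c*L[:,1],L[:,2]]
f=lambda q:(proj(pt,mod(q,loc))-obs).ravel()
s=least_squares(f,[560,-129,-.35]); print(s.x,np.round(s.fun,2)); q=s.x
np.save('q.npy',q)
print('seat',mod(q,[-50,0,50]),'pad',mod(q,[-79,0,62]))
L=[]
for z,pts in [(50,[(-115,-85),(115,-85),(115,85),(-115,85)])]: L.append([(*a,z) for a in pts])
L.append([(-54,-35,62),(-12,-35,62),(-12,35,62),(-54,35,62)])
L.append([(-97.5,-25,62),(-60.5,-25,62),(-60.5,25,62),(-97.5,25,62)])
for a in (-97,97):
  for b in(-66,66): L.append([(a+13*np.cos(t),b+13*np.sin(t),70) for t in np.linspace(0,6.28,13)])
for p,n,(x0,y0,x1,y1) in [(pt,'top',(270,100,400,250)),(p2,'scene',(125,130,265,250))]:
    im=cv2.cvtColor(p['img'],cv2.COLOR_RGB2BGR)[y0:y1,x0:x1]; im=cv2.resize(im,None,fx=4.,fy=4.,interpolation=cv2.INTER_CUBIC)
    for P in L:
        uv=(proj(p,mod(q,P))-[x0,y0]+.5)*4
        cv2.polylines(im,[uv.round().astype(int)],True,(0,0,255),1)
    cv2.imwrite(f'pics/fit_{n}.png',im)
E
```

```text
top [451.  49. 935.] 387.3735491720516
[  0   0  24  18 289] [329.48788927 117.76470588]
[  1   0  23  24 302] [385.75827815 144.63907285]
[ 7  8 10 10 86] [294.55813953 200.5       ]
[ 7  8 11 11 91] [348.05494505 224.79120879]
scene [1059.  315.  800.] 389.83588907493584
[ 5.65947013e+02 -1.28755016e+02 -4.03240409e-01] [ 0.91  3.33 -2.33  0.57  0.62 -2.06  0.78 -1.71]
seat [[ 519.95729918 -109.13497103   50.        ]] pad [[493.28326489 -97.75534473  62.        ]]
```

View pics/fit_top.png

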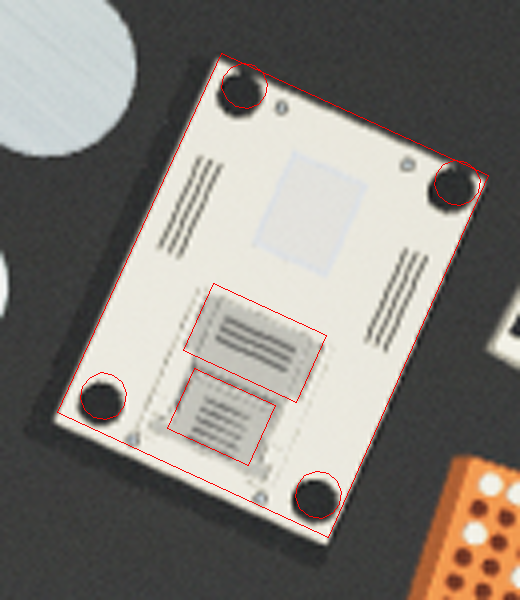

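View pics/fit_scene.png

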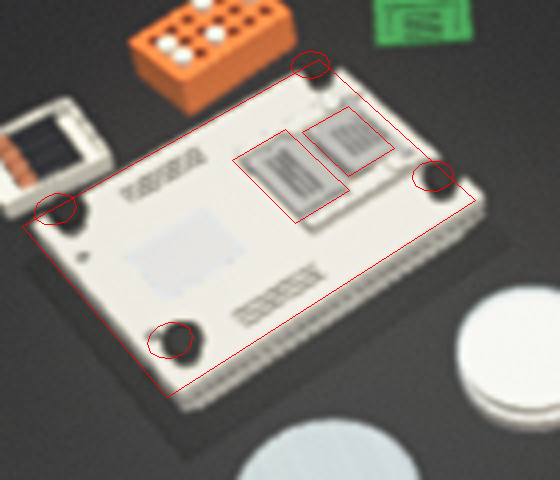

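```bash
cat >> h.py <<'E'
def mod(q,L):
    c,s=np.cos(q[2]),np.sin(q[2]); L=np.atleast_2d(L)
    return np.c_[q[0]+c*L[:,0]-s*L[:,1],q[1]+s*L[:,0]+c*L[:,1],L[:,2]]
E
python3 - <<'E'
from h import *
from scipy.optimize import least_squares
P={n:imaging.capture(n) for n in('top','scene')}
ft=np.array([(241,92),(452,187),(103,402),(317,498)])/4-.5+[270,100]
ct=np.array([(218,61),(486,181),(57,419),(329,543)])/4-.5+[270,100]
fs=np.array([(179,343),(69,214),(433,180),(318,73)])/4-.5+[125,130]
cs=np.array([(185,397),(27,229),(485,200),(330,62)])/4-.5+[125,130]
F=np.array([[97,66,62],[97,-66,62],[-97,66,62],[-97,-66,62.]]);C=np.array([[115,85,50],[115,-85,50],[-115,85,50],[-115,-85,50.]])
def fun(q,v='both'):
    o=[]
    if v!='scene': o+=[proj(P['top'],mod(q,F))-ft,proj(P['top'],mod(q,C))-ct]
    if v!='top': o+=[proj(P['scene'],mod(q,F))-fs,proj(P['scene'],mod(q,C))-cs]
    return np.concatenate(o).ravel()
for v in ['top','scene','both']:
    s=least_squares(fun,[560,-129,-.35],args=(v,),loss='soft_l1'); print(v,s.x,np.round(s.fun,1))
q=s.x; np.save('q.npy',q)
print('seat',mod(q,[-50,0,50]),'pad',mod(q,[-79,0,62]))
E
```

```text
top [ 5.62976867e+02 -1.28751577e+02 -3.96389197e-01] [-0.2  0.6 -0.1  0.5 -0.2  0.2 -0.2  0.3  0.3 -0.7  0.3 -0.7  0.1 -0.
  0.1 -0.3]
scene [ 5.63012287e+02 -1.24163067e+02 -3.99725481e-01] [ 0.8  1.  -0.5  0.7  2.2  0.7  0.2 -0.2 -1.9 -0.2  1.  -0.8 -0.4 -0.4
 -1.1 -1. ]
both [ 5.62816378e+02 -1.27531095e+02 -3.97393880e-01] [-0.7  0.6 -0.6  0.6 -0.7  0.2 -0.8  0.4 -0.2 -0.6 -0.2 -0.6 -0.5 -0.
 -0.5 -0.3 -0.3  0.5 -1.6  0.2  1.   0.2 -0.9 -0.6 -2.9 -0.8 -0.  -1.2
 -1.6 -1.  -2.2 -1.4]
seat [[ 516.71274099 -108.18026337   50.        ]] pad [[489.97263165 -96.95678117  62.        ]]
```

{"api": "play_rows", "payload": {"series": [[[0,-32,-33,0,0],[0,-32,-33,0,0],[0,-32,-33,0,0],[0,-32,-33,0,0],[0,-32,-33,0,0]]]}}

```text
t: 1.8
tool_pos: [318.7, 335.2, 231.4]
orientation: [0.0, 0.201, 0.98, 0.0]
contact_force: [0.6, -0.8, -0.1]
finger_gap: 11.8
```

{"api": "play_rows", "payload": {"series": [[[0,-32,-33,0,0],[0,-32,-33,0,0],[0,-32,-33,0,0],[0,-32,-33,0,0],[0,-32,-33,0,0]]]}}

```text
t: 2.3
tool_pos: [400.9, 120.4, 231.7]
orientation: [0.0, 0.201, 0.98, 0.0]
contact_force: [1.3, -0.3, -0.2]
finger_gap: -0.2
```

{"api": "play_rows", "payload": {"series": [[[0,-33,-33,10,0],[0,-33,-33,10,0],[0,-34,-33,10,0],[0,-34,-33,10,0],[0,-34,-33,10,-0.008]]]}}

```text
t: 2.8
tool_pos: [490.5, -97.8, 181.2]
orientation: [0.0, 0.197, 0.98, 0.0]
contact_force: [0.1, 1.4, 0.5]
finger_gap: -0.0
```

```bash
python3 - <<'E'
from h import *
s=status.sense(); print(s['t'],s['tool_pos'],s['orientation'],s['contact_force'],s['joint_pos'])
for n in ('wrist','top','scene'):
    p=imaging.capture(n); save(p,n+'1'); print(n,p['fovy'],p['cx'],p['cy'])
    for th in('tab_pad','cover','seat'):
        print(th,[(round(d['score'],2),np.round(d['xy'],1)) for d in imaging.mark_of(p,th)])
    if n!='wrist':
        print(proj(p,mod([563,-128.3,-.397],[[-79,0,62],[-50,0,50]])))
E
```

```text
2.8 [490.49017554 -97.77445912 181.22532695] [4.77238836e-04 1.97222395e-01 9.80358654e-01 8.97272819e-05] [0.09759892 1.42834461 0.5047747 ] [-1.96878844e-01  1.53526200e-01 -3.68188187e-01  1.04812717e+00
  1.77884152e-04  2.00168999e-01]
wrist 65.70646984690485 256.04506910572405 193.27782769924912
tab_pad [(0.85, array([256. , 185.4])), (0.58, array([161.1,  52.6])), (0.53, array([405.2, 177.5]))]
cover [(0.91, array([147.9,  45.4])), (0.86, array([366.9,  15.7])), (0.56, array([258.1, 210. ]))]
seat []
top 52.730226636305716 263.3559646312356 196.22464392134412
tab_pad [(0.77, array([244.6, 265.3])), (0.71, array([335.6, 274.4])), (0.61, array([281.2, 114.7])), (0.49, array([324.1, 203.6]))]
cover [(0.9, array([326.6, 194.6])), (0.68, array([343.3, 282.9]))]
seat []
[[324.77263778 204.96025723]
 [328.98042976 193.66032683]]
scene 52.44187037958077 250.24008521379073 189.38801465072274
tab_pad [(0.8, array([295.1, 161.6])), (0.68, array([216.3, 164.2])), (0.53, array([230.3, 137.3]))]
cover [(0.97, array([202.4, 172.3])), (0.72, array([230.2, 130.9])), (0.65, array([293. , 170.5]))]
seat [(0.7, array([205.4, 172. ])), (0.37, array([253.4, 220.7]))]
[[212.13946385 163.71096702]
 [203.60181676 172.28997547]]
```

View pics/wrist1.png

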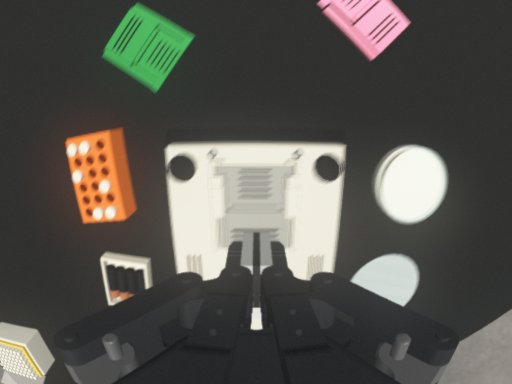

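```bash
cat >> h.py <<'E'
def fproj(p,X):
    f=192/np.tan(np.radians(p['fovy'])/2); R=cv2.Rodrigues(np.array(p['rvec'],float))[0]
    c=(R@np.atleast_2d(X).T).T+np.array(p['tvec'],float).ravel()
    th=np.arctan2(np.hypot(c[:,0],c[:,1]),c[:,2]); ph=np.arctan2(c[:,1],c[:,0])
    return np.c_[p['cx']+f*th*np.cos(ph),p['cy']+f*th*np.sin(ph)]
E
python3 - <<'E'
from h import *
p=imaging.capture('wrist'); q=[563,-128.3,-.397]
im=cv2.cvtColor(p['img'],cv2.COLOR_RGB2BGR)[120:300,150:360]; im=cv2.resize(im,None,fx=3.5,fy=3.3,interpolation=cv2.INTER_CUBIC)
L=[[(-115,-85,50),(115,-85,50),(115,85,50),(-115,85,50)],[(-97.5,-25,62),(-60.5,-25,62),(-60.5,25,62),(-97.5,25,62)],[(-54,-35,62),(-12,-35,62),(-12,35,62),(-54,35,62)]]
for b in(-66,66): L.append([(-97+13*np.cos(t),b+13*np.sin(t),70) for t in np.linspace(0,6.28,13)])
for P in L:
    P=np.array(P); P=np.concatenate([np.linspace(P[i],P[(i+1)%len(P)],6) for i in range(len(P))])
    uv=(fproj(p,mod(q,P))-[150,120]+.5)*[3.5,3.3]
    cv2.polylines(im,[uv.round().astype(int)],True,(0,0,255),1)
cv2.imwrite('pics/fit_w.png',im)
E
```

```text
(no output)
```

View pics/fit_w.png

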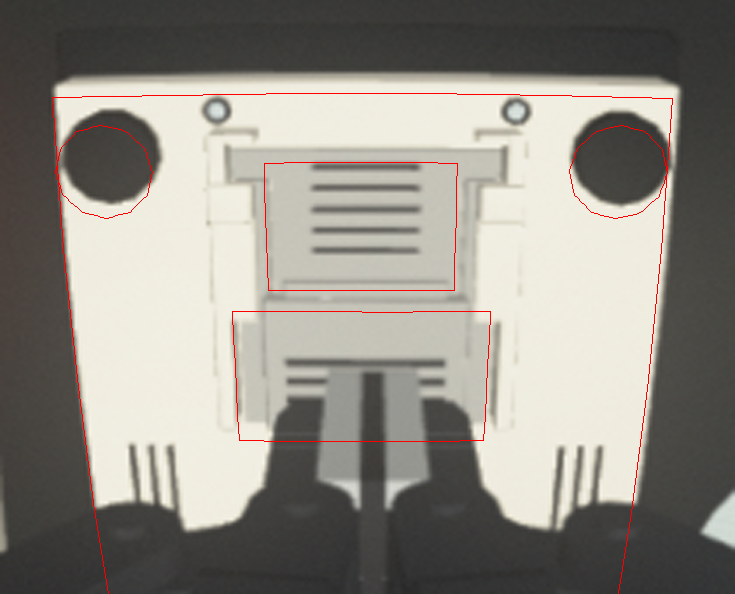

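The wrist view shows the tool centred laterally over the grey tab pad. It also suggests the balance sits 2–3 mm further towards −x, so I'll shift slightly and descend.

{"api": "play_rows", "payload": {"series": [[[0,2,0.7,30,0],[0,0,0,30,0],[0,0,0,30,0],[0,0,0,18,0],[0,0,0,4,0]]]}}

```text
t: 3.95
tool_pos: [486.4, -93.6, 67.3]
orientation: [-0.002, 0.197, 0.98, -0.0]
contact_force: [-0.4, -0.1, 0.3]
finger_gap: 0.0
```

{"api": "play_rows", "payload": {"series": [[[0,0,0,2,0],[0,0,0,2,0],[0,0,0,1,0],[0,0,0,0,0]]]}}

```text
t: 4.35
tool_pos: [489.0, -94.4, 65.0]
orientation: [0.001, 0.197, 0.98, 0.0]
contact_force: [-0.2, 0.5, -1.1]
finger_gap: -0.2
```

{"api": "play_rows", "payload": {"series": [[[0,0,0,1,0],[0,0,0,1,0],[0,0,0,0,0]]]}}

```text
t: 4.65
tool_pos: [488.3, -94.3, 62.3]
orientation: [0.0, 0.197, 0.98, 0.0]
contact_force: [-1.2, 0.9, 1.0]
finger_gap: -0.1
```

{"api": "play_rows", "payload": {"series": [[[0,0,0,1,0],[0,0,0,1,0],[0,0,0,0,0]]]}}

```text
t: 4.95
tool_pos: [488.4, -94.3, 60.3]
orientation: [0.0, 0.197, 0.98, -0.0]
contact_force: [-1.6, 0.2, 2.7]
finger_gap: 0.4
```

{"api": "play_rows", "payload": {"series": [[[0,0,0,1,0],[0,0,0,1,0],[0,0,0,0,0]]]}}

```text
t: 5.25
tool_pos: [488.4, -94.3, 58.3]
orientation: [0.0, 0.197, 0.98, -0.0]
contact_force: [-1.0, 0.6, 4.4]
finger_gap: -0.1
```

{"api": "play_rows", "payload": {"series": [[[0,0,0,1,0],[0,0,0,1,0],[0,0,0,0,0]]]}}

```text
t: 5.55
tool_pos: [488.4, -94.2, 56.5]
orientation: [0.0, 0.197, 0.98, 0.0]
contact_force: [-1.6, -0.2, 6.9]
finger_gap: 0.1
```

{"api": "play_rows", "payload": {"series": [[[0,0,0,1,0],[0,0,0,0,0]]]}}

```text
t: 5.75
tool_pos: [488.4, -94.3, 55.5]
orientation: [0.0, 0.197, 0.98, 0.0]
contact_force: [-3.0, -0.1, 7.2]
finger_gap: 0.3
```

```bash
python3 - <<'E'
from h import *
for n in ('scene','wrist'):
    p=imaging.capture(n); save(p,n+'2'); s=status.sense(); print(s['contact_force'],s['tool_pos'])
    im=cv2.cvtColor(p['img'],cv2.COLOR_RGB2BGR); im=im[130:240,130:260] if n=='scene' else im[60:384,100:420]
    cv2.imwrite(f'pics/{n}2c.png',cv2.resize(im,None,fx=4 if n=='scene' else 1.8,fy=4 if n=='scene' else 1.8,interpolation=cv2.INTER_CUBIC))
E
```

```text
[-2.23464046  1.40332492  7.1292184 ] [488.37736278 -94.26899329  55.54963145]
[-2.03100648  0.1745688   7.21514647] [488.38948097 -94.25687814  55.57848753]
```

View pics/scene2c.png

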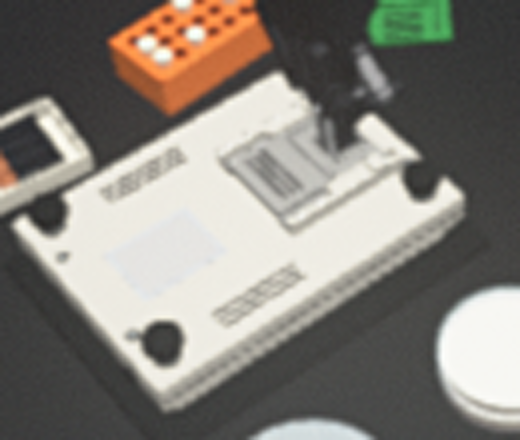

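View pics/wrist2c.png

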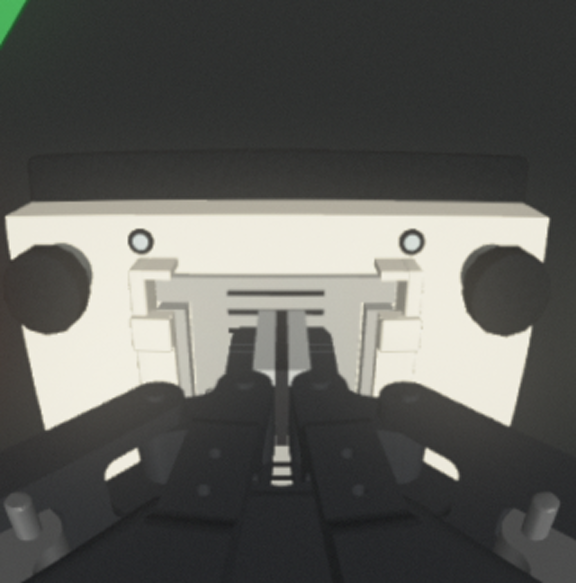

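The fingertips are on the pad, with the tab about 6.5 mm in at 7 N. Now I'll push along +x of the balance, which is tool −x.

{"api": "play_rows", "payload": {"series": [[[0,-2,0,0,0],[0,-2,0,0,0],[0,-2,0,0,0],[0,-1,0,0,0]]]}}

```text
t: 6.25
tool_pos: [494.0, -96.6, 55.3]
orientation: [-0.001, 0.197, 0.98, 0.0]
contact_force: [-3.4, 1.6, 7.1]
finger_gap: -0.1
```

{"api": "play_rows", "payload": {"series": [[[0,-2,0,0,0],[0,-2,0,0,0],[0,-2,0,0,0],[0,-2,0,0,0]]]}}

```text
t: 6.65
tool_pos: [501.3, -99.6, 55.3]
orientation: [-0.001, 0.197, 0.98, 0.0]
contact_force: [-4.5, 1.8, 6.8]
finger_gap: -0.2
```

{"api": "play_rows", "payload": {"series": [[[0,-2,0,0,0],[0,-2,0,0,0],[0,-3,0,0,0],[0,-3,0,0,0]]]}}

```text
t: 7.05
tool_pos: [510.5, -103.5, 55.3]
orientation: [-0.001, 0.197, 0.98, 0.0]
contact_force: [-4.7, 1.3, 7.1]
finger_gap: -0.3
```

```bash
python3 - <<'E'
from h import *
for n in ('scene','wrist'):
    p=imaging.capture(n); save(p,n+'3'); s=status.sense(); print(s['contact_force'],s['tool_pos'])
    im=cv2.cvtColor(p['img'],cv2.COLOR_RGB2BGR); im=im[130:240,130:260] if n=='scene' else im[60:384,100:420]
    cv2.imwrite(f'pics/{n}3c.png',cv2.resize(im,None,fx=4 if n=='scene' else 1.8,fy=4 if n=='scene' else 1.8,interpolation=cv2.INTER_CUBIC))
E
```

```text
[-2.8291967   1.19317459  6.98078891] [ 511.1162096  -103.71633917   55.35826215]
[-1.88625351  1.45056112  8.19165968] [ 511.11971447 -103.70323305   55.39563758]
```

View pics/scene3c.png

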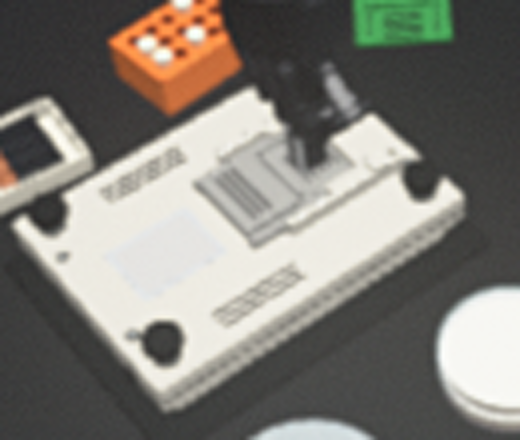

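View pics/wrist3c.png

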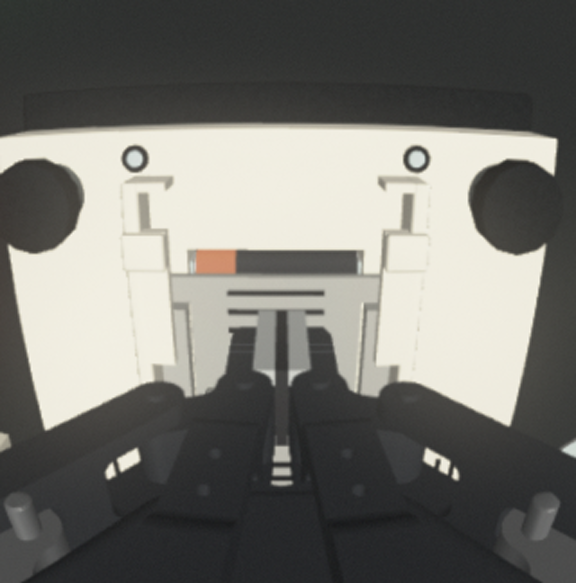

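The cover is released and sliding: the wrist view shows the bay opening, and the finger moves with the pad. I'll continue.

{"api": "play_rows", "payload": {"series": [[[0,-4,0,0,0],[0,-4,0,0,0],[0,-4,0,0,0],[0,-4,0,0,0],[0,-4,0,0,0]]]}}

```text
t: 7.65
tool_pos: [529.1, -111.3, 55.3]
orientation: [-0.001, 0.197, 0.98, 0.0]
contact_force: [-3.2, 2.0, 6.3]
finger_gap: -0.1
```

{"api": "play_rows", "payload": {"series": [[[0,-4,0,0,0],[0,-4,0,0,0],[0,-4,0,0,0],[0,-4,0,0,0],[0,-4,0,0,0]]]}}

```text
t: 8.15
tool_pos: [547.6, -119.0, 55.3]
orientation: [-0.001, 0.197, 0.98, 0.0]
contact_force: [-3.1, 1.9, 7.0]
finger_gap: -0.0
```

```bash
python3 - <<'E'
from h import *
for n in ('scene','wrist'):
    p=imaging.capture(n); save(p,n+'4'); s=status.sense(); print(s['contact_force'],s['tool_pos'])
    im=cv2.cvtColor(p['img'],cv2.COLOR_RGB2BGR); im=im[130:240,130:260] if n=='scene' else im[60:384,100:420]
    cv2.imwrite(f'pics/{n}4c.png',cv2.resize(im,None,fx=4 if n=='scene' else 1.8,fy=4 if n=='scene' else 1.8,interpolation=cv2.INTER_CUBIC))
E
```

```text
[-3.85226269  1.4116674   7.1783038 ] [ 548.26361746 -119.26463869   55.41636257]
[-1.91799318  0.35383791  6.51165869] [ 548.28068126 -119.28971111   55.47151069]
```

View pics/wrist4c.png

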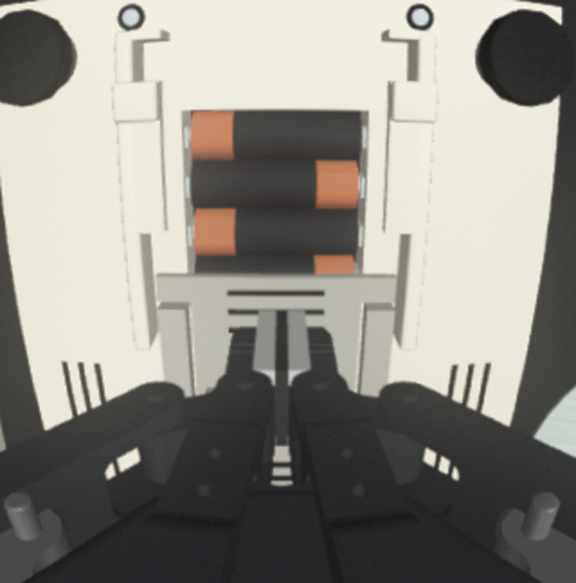

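It has slid about 65 mm, with three and a half batteries showing. About 21 mm more to go.

{"api": "play_rows", "payload": {"series": [[[0,-4,0,0,0],[0,-4,0,0,0],[0,-4,0,0,0],[0,-4,0,0,0],[0,-5,0,0,0]]]}}

```text
t: 8.75
tool_pos: [566.8, -127.1, 55.3]
orientation: [-0.001, 0.197, 0.98, 0.0]
contact_force: [-2.7, 1.4, 7.4]
finger_gap: 0.1
```

{"api": "play_rows", "payload": {"series": [[[0,0,0,0,0],[0,0,0,0,0]]]}}

```text
t: 8.95
tool_pos: [567.8, -127.4, 55.6]
orientation: [0.0, 0.197, 0.98, 0.0]
contact_force: [-2.5, 0.7, 6.5]
finger_gap: -0.1
```

```bash
python3 - <<'E'
from h import *
for n in ('scene','wrist'):
    p=imaging.capture(n); save(p,n+'5'); s=status.sense(); print(s['contact_force'],s['tool_pos'])
    im=cv2.cvtColor(p['img'],cv2.COLOR_RGB2BGR); im=im[130:240,130:260] if n=='scene' else im[60:384,100:420]
    cv2.imwrite(f'pics/{n}5c.png',cv2.resize(im,None,fx=4 if n=='scene' else 1.8,fy=4 if n=='scene' else 1.8,interpolation=cv2.INTER_CUBIC))
E
```

```text
[-2.33821802  0.9608289   6.22304462] [ 567.7794243  -127.46377438   55.6336537 ]
[-1.19630307  0.73724091  7.24326359] [ 567.78017443 -127.43277526   55.65303947]
```

View pics/wrist5c.png

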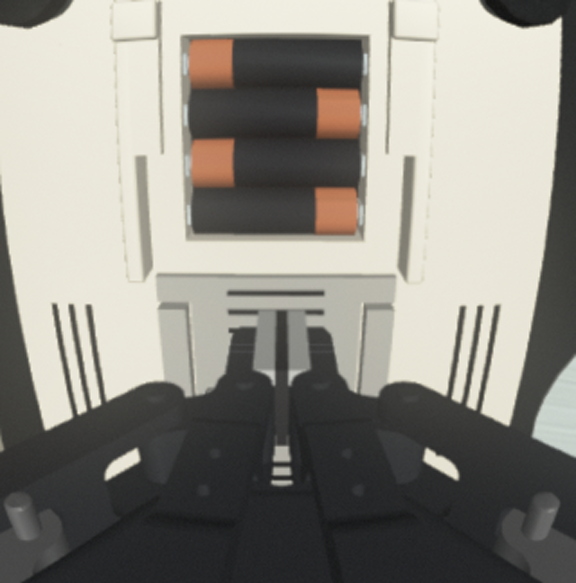

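All four batteries lie open, after about 86 mm of slide. The finger never reached the rib, so I'll lift straight up, slowly at first.

{"api": "play_rows", "payload": {"series": [[[0,0,0,-2,0],[0,0,0,-2,0],[0,0,0,-2,0],[0,0,0,-2,0],[0,0,0,-2,0]]]}}

```text
t: 9.55
tool_pos: [567.5, -127.5, 65.0]
orientation: [-0.0, 0.197, 0.98, -0.0]
contact_force: [-0.2, -0.6, 0.3]
finger_gap: 0.1
```

{"api": "play_rows", "payload": {"series": [[[0,0,0,-10,0],[0,0,0,-25,0],[0,0,0,-30,0],[0,0,0,-30,0],[0,0,0,0,0]]]}}

```text
t: 10.05
tool_pos: [570.6, -128.2, 165.4]
orientation: [0.004, 0.197, 0.98, -0.0]
contact_force: [1.1, -0.6, 0.7]
finger_gap: -0.1
```

```bash
python3 - <<'E'
from h import *
for n in ('scene','top','wrist'):
    p=imaging.capture(n); save(p,n+'6'); s=status.sense(); print(s['t'],s['contact_force'],s['tool_pos'])
    if n!='wrist': print([(round(d['score'],2),np.round(d['xy'],1),np.round(onplane(p,d['xy'],50),1)) for d in imaging.mark_of(p,'cover')], 'expected',mod([563,-128.3,-.397],[35,0,50]))
    im=cv2.cvtColor(p['img'],cv2.COLOR_RGB2BGR); im={'scene':im[120:280,100:310],'top':im[90:300,230:440],'wrist':im[60:384,100:420]}[n]
    f=1.8 if n=='wrist' else 2.8
    cv2.imwrite(f'pics/{n}6c.png',cv2.resize(im,None,fx=f,fy=f,interpolation=cv2.INTER_CUBIC))
E
```

```text
10.1 [0.91538464 0.46395651 0.46191521] [ 569.50910282 -127.9395908   163.11345288]
[(0.87, array([176.2, 189.6]), array([ 596.9, -140.5,   50. ])), (0.76, array([293.3, 169.5]), array([406.4,  95.6,  50. ])), (0.67, array([232.9, 132.5]), array([ 350.5, -112.8,   50. ]))] expected [[ 595.27787859 -141.83286939   50.        ]]
10.2 [ 0.14686316  0.02524339 -0.85055853] [ 567.40249404 -127.47148413  160.13653346]
[(0.64, array([345.5, 159.9]), array([ 596.1, -145.8,   50. ])), (0.6, array([343.7, 284.8]), array([ 311.2, -145.9,   50. ])), (0.58, array([241.8, 252.4]), array([377.7,  86.7,  50. ]))] expected [[ 595.27787859 -141.83286939   50.        ]]
10.3 [-0.50449339 -0.1717454   0.05261348] [ 566.68299204 -127.27965793  159.08564136]
```

View pics/scene6c.png

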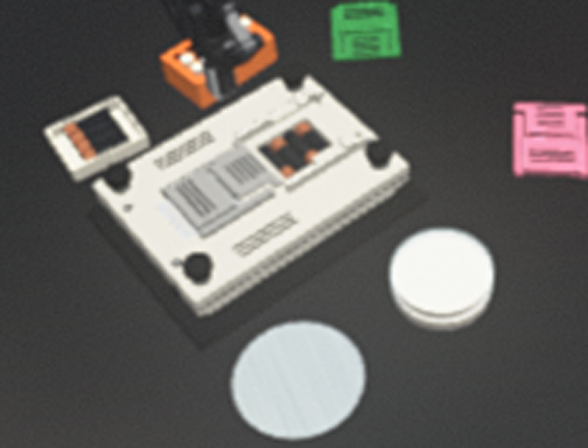

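View pics/wrist6c.png

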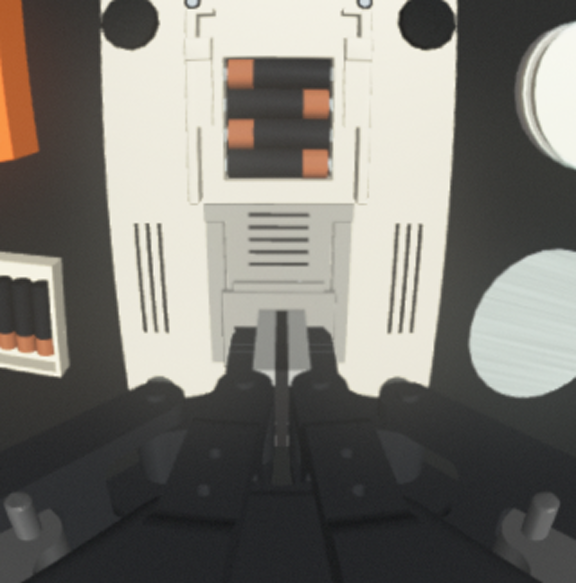

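The batteries are open, and the cover lies flat in line with the guides at balance x ≈ +35 mm. Its tab is out, level with the plate, and the neighbours haven't moved. I'll let the arm settle, then hand in.

{"api": "play_rows", "payload": {"series": [[[0,0,0,0,0],[0,0,0,0,0],[0,0,0,0,0]]]}}

```text
t: 10.6
tool_pos: [567.3, -127.4, 159.7]
orientation: [-0.0, 0.197, 0.98, 0.0]
contact_force: [0.5, 0.5, 0.8]
finger_gap: 0.5
```

```bash
python3 - <<'E'
from h import *
print(status.sense()['contact_force'],status.sense()['dq'])
print(r.job_done())
E
```

```text
[0.54684605 0.48642112 0.8443418 ] [ 0.00014269 -0.0041093   0.00167978  0.00260497  0.00082906  0.00180077]
the job is handed in; nothing more can be done
None
```

The cover is off its seat with all four batteries open, and I handed the job in at about 10.6 s. No verdict is reported.

With the gripper shut, I pressed the grey cover's snap tab in about 6.5 mm. I then pushed the cover about 86 mm along its guides and lifted straight off. The press force was about 7 N and the sideways force was at most about 5 N. The cover moved with the fingertips by friction on the pad, so they never pushed against the rib.

**Last checks:**
- **Cover:** the pictures show it flat and in line with the guides. The networks put it at about (596, −141 to −146) mm, against an expected (595, −142).
- **Tab:** it looks level with the plate, so sprung back out. I judged this only by eye and by the contact force falling to zero as I lifted.
- **Surroundings:** the rack, dishes, fresh batteries and pan look untouched. I compared them by eye and did not measure them again.
- **Arm:** it stood still, about 100 mm above the cover and touching nothing.

**Disagreement:** the wrist camera placed the balance 2–4 mm away from the top-camera fit. I allowed for this by landing the fingers 2 mm further back on the pad.

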